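# Seat the bottle feeder's carousel on its drive key

## Robot

A 6-joint arm with a two-finger parallel gripper is mounted at the origin on the work surface. World frame = base frame: x ahead of the robot, y to its left, z up, the work surface at z = 0. Lengths are in m, angles in degrees, forces in N, time in s.
With the tool pointing down it reaches from about 0.3 to 0.775 m from the base axis. Payload 14.6 kg.
Tool frame: the origin (TCP) lies midway between the tips of the shut fingers; the grasp point (between the pads) lies 19 mm behind it (r.grip_depth is the distance from the TCP to the grasp point, in m); z points along the fingers, y is the line along which they close (so a half turn about z gives the same grasp; the last joint's range is limited). The gripper opens to 85 mm and grips with 20 to 120 N. Pads are 22 mm wide; open, the fingers measure 114 mm over their backs; the gripper's body (76 mm by 85 mm) begins 54 mm behind the grasp point. The pads swing forward as they close: fully open they stand 13 mm farther back than shut.
Start: joints at [63.335, 17.183, 87.147, -0, 75.671, -3.816], TCP at [0.214, 0.507, 0.231] pointing down, gripper open.
Joint ranges: [-173.82, 173.82], [-45.26, 126.66], [13.44, 144.39], [-59.66, 239.66], [0, 175.72], [-146.38, 146.38]. Speed limits (degrees/s): [127.2, 127.2, 147.25, 180, 180, 180].

## Interface

Orientations are given as [roll, pitch, yaw] about the fixed x, y, z axes, in that order (R = Rz(yaw) Ry(pitch) Rx(roll)).
In Python, from bench import r, hand, solve_ik, optics, sign_off gives the robot as it stands. Calls block until the motion is done:
- r.goto(position, orientation): joint-space move of the TCP to a pose.
- r.move_linear(position, ori=None, v=0.15): straight line of the TCP; ori=None keeps the orientation; v is the mean speed in m/s.
- r.move_joints(angles): joint-space move.
- hand.command_gripper(opening, strength=None): finger opening in m; strength is the grip in N (None keeps the last); returns when the fingers have stopped.
- r.dwell(seconds).
- solve_ik(position, orientation): joint angles nearest the present ones, or None.
- optics.camera(name): name is "scene" or "top"; returns the picture (480x640x3 uint8, red, green, blue); there is no depth.
- optics.get_calibration(name): a dict with "K" (3x3 intrinsics, pixels), "k1" (the pictures are not rectified: a ray, as slopes to the right and down, at radius r is drawn at 1 + k1 r^2 times it, then the intrinsics apply), "R" (3x3) and "t" (3): a world point X has camera coordinates R X + t. Camera axes: x right, y down, z forward; pixel columns grow to the right and rows downward; lengths in m; the calibration is good to about 2 mm. A picture is of the moment at which its call begins. get_calibration takes no time and is no camera call.
A pose or a line that the arm cannot do raises r.IKError and nothing moves.
- sign_off(): hands the job in; it is judged then, once.
Readings, each from a call of its own:
- r.read_clock(): time.
- r.read_q(): joint angles.
- r.read_qd(): joint speeds.
- r.read_joint_torque(): joint torques, N m.
- r.read_tool_pos(): TCP position.
- r.read_eef_rot(): TCP orientation.
- r.read_wrist_force(): force on the tool from outside, world axes, zero at the start.
- r.read_wrist_torque(): the same for the moment, N m.
- r.read_gripper_width(): finger opening in m.
- r.read_finger_force(): force on a finger pad.
Only numpy, scipy, OpenCV 4.12 (cv2) and the standard library are available. Lean on these libraries where they do the work, as an engineer would, in place of code of your own. Each camera call takes 0.05 s, during which the arm holds its last target. There are 200 camera calls.

## Task

The white carousel plate of the bottle feeder sits proud on its shaft. Push it round with a fingertip against one of its blue fins until the yellow-edged notch in its rim stands over the red key on the deck, then press down on its hub until it is fully home, and move clear. Do not lift the carousel, and leave the bottles, cap, rolls and box where they are.

Things in the scene. Friction and masses are not known exactly. Their poses are not given: they have to be found in the camera images.
- machine: The bottle feeder: an aluminium deck 260 x 260 mm, top 60 mm above the table, with a black control box (200 x 60 mm, top 75 mm above the table) along its +y side. Fixed to the table. Origin: under the centre of the deck at table level, on the carousel's axis; z up; x points from the axis to the red key.
- key (a point): Red key, firm in a socket of the deck, a flat-topped bar 10 mm wide, lying radially from 78 to 106 mm from the axis, top 9 mm above the deck, so its outer 18 mm show beyond the carousel's rim; a flat red stripe runs on from it to the deck's edge. The point is on its top, 84 mm from the axis.
- notch (a point): The notch in the carousel's rim: 18 mm wide, 18 mm deep radially, open outwards, edged in yellow and pointed to by a yellow stripe on the plate. The point is in the middle of the notch, 84 mm from the axis, at the height of the plate's upper face. It stands over the key when both points have the same x and y; the notch leaves 4 mm either side of the key.
- hub_top (a point): Centre of the flat grey top of the carousel's round blue hub (48 mm across, flat for 42 mm), on the axis, 28 mm above the plate's upper face: the place to press. The carousel is a white plate 176 mm across and 8 mm thick; four blue upright radial fins stand on it, 8 mm thick, from the hub out to 76 mm from the axis, as high as the plate plus 28 mm; they lie at 45, 135, 225 and 315 degrees from the notch's direction, leaving four open pockets, one of them centred on the notch.
- dial (a joint): Turn of the carousel about its vertical axis, rad, positive anticlockwise from above; 0 (or any full turn) when the notch is over the key. It turns freely both ways with a drag of about 0.1 Nm and stays where it is left.
- spindle (a joint): How far the carousel has been pressed down its shaft, m: 0 as it starts (plate's underside 10 mm above the deck), 0.008 when fully home; negative if lifted. A snug seal holds it wherever it is left; pressing it down takes about 4 to 8 N. Unless the notch is over it, the key holds the carousel up: it meets the key after 1 mm, then yields only springily (about 4 N more for each mm) and comes back to within 3 mm of its start when let go.
- bottle_a: Small amber honey bottle with a yellow cap, 44 mm across, 104 mm high, standing on the table beside the feeder. Origin: centre of its underside.
- bottle_b: A second such honey bottle, standing on the table on the robot's side of the feeder. Origin: centre of its underside.
- cap: Loose yellow bottle cap, 34 mm across, 22 mm high, standing on a corner of the feeder's deck. Origin: centre of its underside.
- label_roll: Small white roll of labels, 42 mm across, 24 mm high, standing flat on another corner of the deck. Origin: centre of its underside.
- tape_roll: Roll of tan packing tape, 100 mm across, 48 mm high, lying flat on the table to the left. Origin: centre of its underside.
- kraft_box: Small closed cardboard box, 100 x 80 x 60 mm, on the table to the right. Origin: centre of its underside.

How it is judged:
By the outcome, as a careful person would: the job done as asked, in the order asked, and still so for the second after the job is handed in, with the robot touching nothing.
It also fails if it takes over 48 s, if anything falls off the work surface, if the arm or the gripper's body presses on something with over 40 N, if the wrist force passes 120 N, or if a joint passes its speed limit or range.

## Working session

There is one attempt and no reset: what is moved stays moved. The work goes in short steps, each a Python script; the robot and the scene stay as the last script left them, time stands still between calls to the robot, and variables do not carry over. Pictures are saved under pics/ and viewed, at most 10 in all, crops included, and the job is handed in when it is done.

```bash
mkdir -p pics; ls
python3 - <<'E'
from bench import r,hand,optics
import cv2,numpy as np
for n in("scene","top"):
    im=optics.camera(n); cv2.imwrite(f"pics/{n}0.png",im[:,:,::-1]); c=optics.get_calibration(n); print(n,{k:np.round(v,4).tolist() for k,v in c.items()})
E
```

```text
pics
scene {'K': [[493.2247, 0.0, 321.1394], [0.0, 493.2247, 235.8966], [0.0, 0.0, 1.0]], 'k1': -0.0196, 'R': [[-0.8568, 0.5153, -0.0157], [0.3453, 0.551, -0.7597], [-0.3829, -0.6564, -0.6501]], 't': [0.4409, -0.1266, 1.4232]}
top {'K': [[508.9493, 0.0, 311.4452], [0.0, 508.9493, 236.6777], [0.0, 0.0, 1.0]], 'k1': -0.0927, 'R': [[-0.0091, -1.0, -0.0025], [-0.992, 0.0093, -0.1256], [0.1256, 0.0013, -0.9921]], 't': [-0.0086, 0.5143, 1.3521]}
```

View pics/top0.png

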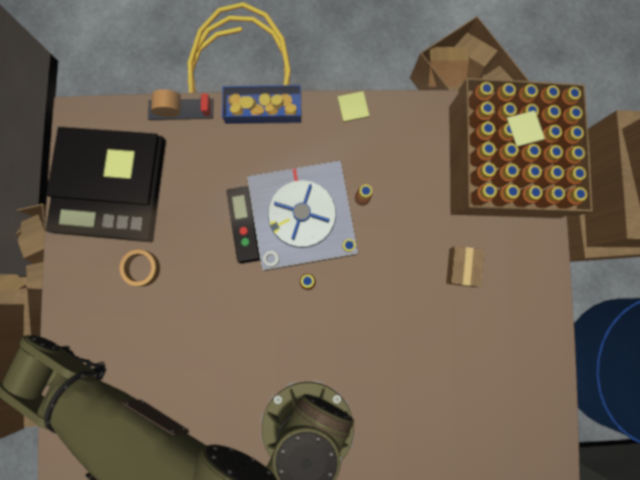

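View pics/scene0.png

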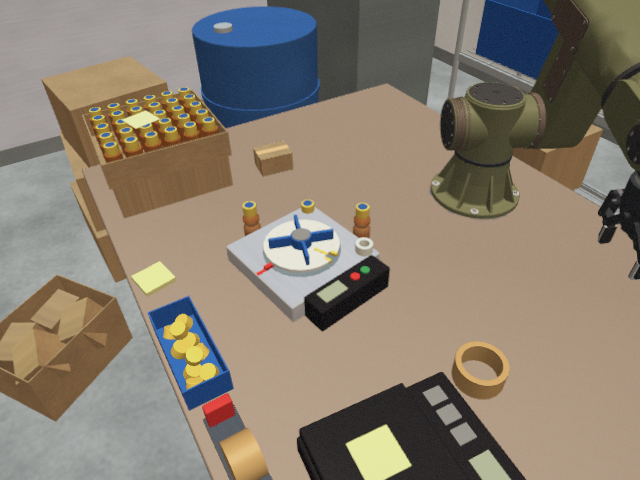

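The top view shows the deck, with the hub at about (302,212), the red key and stripe at (295,174), and the yellow notch at (278,226). The cap (349,245) and the label roll (270,258) stand on the robot-side corners. The bottles are at (308,281) and (364,193). In the scene view the hub is at (301,237) and the key at (266,269).

```bash
cat > h.py <<'E'
import numpy as np, cv2
from bench import r,hand,optics,solve_ik
def cast(n,px,z):
    c=optics.get_calibration(n); K=np.array(c["K"]);R=np.array(c["R"]);t=np.array(c["t"])
    d=cv2.undistortPoints(np.array(px,float).reshape(-1,1,2),K,np.array([c["k1"],0,0,0.])).reshape(-1,2)
    w=np.c_[d,np.ones(len(d))]@R; o=-R.T@t
    return (o+w*((z-o[2])/w[:,2])[:,None])[:,:2]
def hsv(n): return cv2.cvtColor(optics.camera(n),cv2.COLOR_RGB2HSV).astype(int)
def pts(m): v,u=np.nonzero(m); return np.c_[u,v]
def near(p,C,a,b): d=np.hypot(*(p-C).T); return (d>a)&(d<b)
def ang(v): return np.degrees(np.arctan2(v[...,1],v[...,0]))
def masks(H): 
    h,s,v=H[...,0],H[...,1],H[...,2]
    return dict(red=((h<8)|(h>172))&(s>130)&(v>90),yel=(h>18)&(h<35)&(s>90)&(v>110),blue=(h>100)&(h<125)&(s>110),white=(s<40)&(v>195))
def measure(n,C,C2=None,dz=0,ztop=.106):
    M=masks(hsv(n)); out={}
    for k,z,a,b in(("red",.064,.08,.16),("yel",.078-dz,.03,.092),("blue",ztop-dz,.03,.077)):
        p=cast(n,pts(M[k]),z); p=p[near(p,C,a,b)]; out[k]=p
    return out
def finphase(p,C):  # mean angle modulo 90
    a=np.radians(ang(p-C))*4; w=np.hypot(*(p-C).T)
    return np.degrees(np.angle((w*np.exp(1j*a)).sum()))/4
E
python3 - <<'E'
from h import *
for n,seed in(("top",(302,212)),("scene",(301,237))):
    H=hsv(n); M=masks(H)
    C=cast(n,[seed],.106)[0]
    pw=cast(n,pts(M["white"]|M["blue"]|M["yel"]),.078); pw=pw[near(pw,C,0,.1)]
    m=np.zeros((480,640),np.uint8); u=pts(M["white"]); q=cast(n,u,.078); u=u[near(q,C,0,.1)]; m[u[:,1],u[:,0]]=255
    m=cv2.morphologyEx(m,cv2.MORPH_CLOSE,np.ones((9,9)))
    c=max(cv2.findContours(m,0,1)[0],key=cv2.contourArea); hull=cv2.convexHull(c)[:,0].astype(float)
    e=cast(n,hull,.078); (cx,cy),rad=cv2.minEnclosingCircle(e.astype(np.float32))
    A=np.c_[2*e,np.ones(len(e))]; s=np.linalg.lstsq(A,(e**2).sum(1),rcond=None)[0]; Cf=s[:2]
    print(n,"hubseed",C,"plate fit",Cf,np.sqrt(s[2]+Cf@Cf),"enc",cx,cy,rad)
    # hub grey top
    g=(H[...,1]<60)&(H[...,2]>90)&(H[...,2]<185); p=cast(n,pts(g),.106); p=p[near(p,C,0,.022)]; print(" hub",p.mean(0),len(p))
    C=Cf; o=measure(n,C)
    for k in o: print(" ",k,len(o[k]),o[k].mean(0),ang(o[k].mean(0)-C),np.hypot(*(o[k].mean(0)-C)))
    print("  finphase",finphase(o["blue"],C))
    for k,seedp,z in(("botA",(364,188),.104),("botB",(308,281),.104),("cap",(349,245),.082),("roll",(270,258),.084)):
        if n=="top": print(k,cast(n,[seedp],z)[0])
im=cv2.imread("pics/top0.png")[140:300,220:400]; cv2.imwrite("pics/crop.png",cv2.resize(im,None,fx=4,fy=3.75,interpolation=2))
E
```

```text
top hubseed [0.5695436  0.01047232] plate fit [0.57309886 0.01234192] 0.08648646642760936 enc 0.5729111433029175 0.012075917795300484 0.08718521147966385
 hub [0.57153147 0.01128333] 195
  red 33 [0.58851567 0.11013673] 81.0413655146124 0.09900253940609886
  yel 38 [0.54365459 0.07209982] 116.2306655003106 0.06661810670239597
  blue 96 [0.56403089 0.00497236] -140.89914300092926 0.01168496649697343
  finphase -18.8531310903317
botA [ 0.63209634 -0.15197286]
botB [ 0.39117108 -0.00358784]
cap [ 0.48501631 -0.11148922]
roll [0.45262952 0.09516104]
scene hubseed [0.5772547  0.01867516] plate fit [0.57720011 0.01878369] 0.09958789661236803 enc 0.5772759318351746 0.018704993650317192 0.10006947070360184
 hub [0.57482466 0.01322717] 126
  red 138 [0.59343136 0.0916162 ] 77.43652871655753 0.07461921351991864
  yel 84 [0.53981575 0.07322238] 124.47833153776453 0.06603908946295521
  blue 499 [0.58223578 0.02518293] 51.800206903392436 0.008142986302988686
  finphase -18.50852043122098
```

View pics/crop.png

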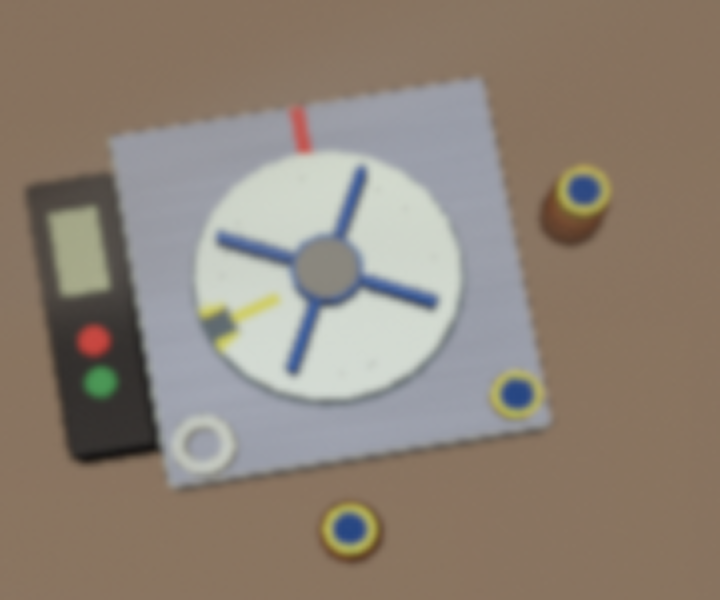

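The crop shows the fins clearly. The red stripe runs from (297,108) to (304,152) and the notch is at (217,325), both in crop pixels. From this the notch is near 116° and the key near 9°, so the carousel needs about 107° clockwise. Next I'll refine those angles and check the pushing arc with IK.

```bash
cat >> h.py <<'E'
C=np.array([.573,.0123])
def state(n,Cn,dz=0):
    o=measure(n,Cn,dz=dz)
    p=o["red"]; a=ang(p-Cn); d=np.hypot(*(p-Cn).T); p=p[(abs(a-9.4)<14)&(d>.092)]
    key=ang(p.mean(0)-Cn); vx,vy=cv2.fitLine(p.astype(np.float32),2,0,.01,.01)[:2,0]
    b=o["blue"]; y=o["yel"]; c=Cn
    for _ in range(20):
        q=b[near(b,c,.032,.07)]; c=.5*c+.5*q.mean(0)
    return dict(key=key,keyline=np.degrees(np.arctan(vy/vx)),nred=len(p),notch=ang(y.mean(0)-Cn) if len(y) else None,fin=finphase(q,c),finC=c,nb=len(q))
def u(a): a=np.radians(a); return np.array([np.cos(a),np.sin(a)])
def pose(fin,d,z,off,rad=.052):  # finger on the anticlockwise side of fin at angle fin, d from its mid-plane
    p=C+rad*u(fin)+d*u(fin+90); return [*p,z],[180,0,(fin+off+180)%360-180]
E
python3 - <<'E'
from h import *
for n,Cn in(("top",C),("scene",np.array([.5748,.0132]))): print(n,state(n,Cn))
im=optics.camera("top");H=cv2.cvtColor(im,cv2.COLOR_RGB2HSV);g=H[...,1]
for f0 in(161,251,341):
  for off in(0,90,180,270):
    s=[solve_ik(*pose(f0-k,.015,.086,off)) for k in range(-30,111,10)]
    print(f0,off,None if any(x is None for x in s) else (np.round(s[0]),np.round(s[-1]),np.abs(np.diff(s,axis=0)).max()))
E
```

```text
top {'key': np.float64(9.50242702686377), 'keyline': np.float32(10.076203), 'nred': 13, 'notch': np.float64(116.13845329901052), 'fin': np.float64(-17.84156537580908), 'finC': array([0.556431  , 0.00343504]), 'nb': 65}
scene {'key': np.float64(7.764672492443891), 'keyline': np.float32(21.064634), 'nred': 47, 'notch': np.float64(120.08231173813552), 'fin': np.float64(-18.659899889641892), 'finC': array([0.58530009, 0.0231642 ]), 'nb': 364}
161 0 (array([  -5.,   24.,   99.,    0.,   57., -106.]), array([ 2., 32., 87., -0., 61., 41.]), np.float64(11.039613922906952))
161 90 None
161 180 None
161 270 (array([ -5.,  24.,  99.,  -0.,  57., -16.]), array([  2.,  32.,  87.,  -0.,  61., 131.]), np.float64(11.03961392290697))
251 0 None
251 90 None
251 180 (array([ -7.,  32.,  87.,   0.,  61., -18.]), array([ -0.,  24.,  99.,  -0.,  57., 129.]), np.float64(11.03961392290698))
251 270 (array([  -7.,   32.,   87.,    0.,   61., -108.]), array([-0., 24., 99., -0., 57., 39.]), np.float64(11.03961392290697))
341 0 None
341 90 (array([  0.,  35.,  82.,  -0.,  63., -11.]), array([ -8.,  27.,  95.,  -0.,  58., 121.]), np.float64(10.170939327741152))
341 180 (array([   0.,   35.,   82.,    0.,   63., -101.]), array([-8., 27., 95., -0., 58., 31.]), np.float64(10.170939327741124))
341 270 None
```

Run:
```python
from h import *
hand.command_gripper(0.0)
p,o=pose(161.2,.036,.2,270); r.goto(p,o); p[2]=.086
r.move_linear(p,v=.12); f0=np.array(r.read_wrist_force())
print(r.read_clock(),r.read_tool_pos(),f0)
p,o=pose(161.2,.016,.086,270); r.move_linear(p,o,v=.06)
for f in np.arange(151.2,63,-10):
    p,o=pose(f,.015,.086,270); r.move_linear(p,o,v=.04); print(f,np.round(np.array(r.read_wrist_force())-f0,1))
p,o=pose(61,.015,.086,270); r.move_linear(p,o,v=.04)
p,o=pose(61,.030,.086,270); r.move_linear(p,o,v=.1)
p[2]=.17; r.move_linear(p,v=.2); q=r.read_q(); print(r.read_clock(),q)
r.move_joints([60,*q[1:]]); print(r.read_clock())
for n,Cn in(("top",C),("scene",np.array([.5748,.0132]))): print(n,state(n,Cn))
im=optics.camera("top")[140:300,220:400,::-1]; cv2.imwrite("pics/crop2.png",cv2.resize(im,None,fx=4,fy=3.75,interpolation=2))
```

```text
4.4417 [ 0.5125622  -0.00502449  0.08669421] [-0.10353984 -0.70375658 -0.81399251]
151.2 [0.3 0.9 0.5]
141.2 [-1.4  1.2 -0.1]
131.2 [-0.7  1.1  0.7]
121.19999999999999 [0.7 0.1 1. ]
111.19999999999999 [-0.   1.2  0.6]
101.19999999999999 [-0.5  0.9  0.8]
91.19999999999999 [-0.6  0.2  1.2]
81.19999999999999 [-0.3  1.5  0.3]
71.19999999999999 [-0.   0.9  0.2]
9.6583 [ 3.55122843e+00  2.37085422e+01  8.68097274e+01 -2.27116228e-03
  6.94886467e+01  1.22533533e+02]
11.625
top {'key': np.float64(9.577078668381963), 'keyline': np.float32(8.658802), 'nred': 14, 'notch': np.float64(15.482917615802757), 'fin': np.float64(-27.487544625480663), 'finC': array([0.55699223, 0.00611314]), 'nb': 66}
scene {'key': np.float64(7.8226383238809865), 'keyline': np.float32(20.961689), 'nred': 48, 'notch': np.float64(14.547386854256674), 'fin': np.float64(-27.854135345239065), 'finC': array([0.58219219, 0.02323614]), 'nb': 360}
```

View pics/crop2.png

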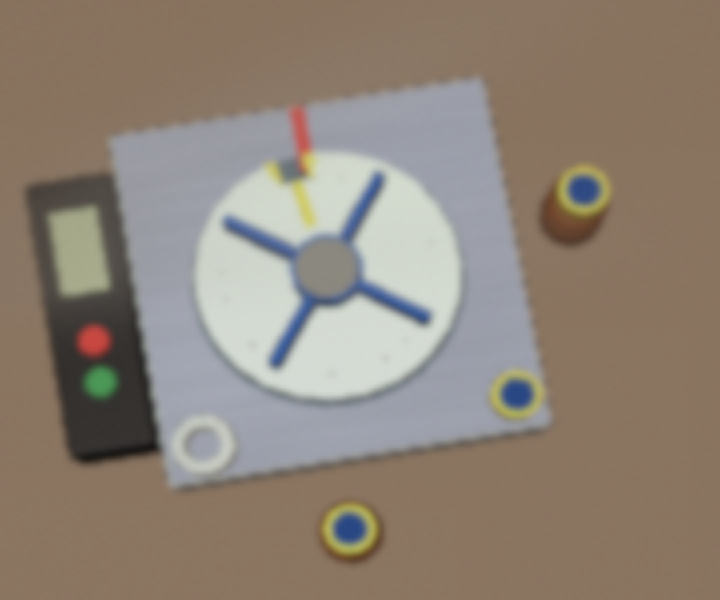

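The crop shows the notch at (290,172), just short of the key at (304,160), with nothing disturbed. Before the last push I'll take more robust angle measurements from line fits through opposite fins and along the deck edges.

```bash
cat >> h.py <<'E'
def la(p): vx,vy=cv2.fitLine(p.astype(np.float32),cv2.DIST_HUBER,0,.001,.001)[:2,0]; return np.degrees(np.arctan2(vy,vx))
def precise(n,guess,Cb,dz=0):
    H=hsv(n); h,s,v=H[...,0],H[...,1],H[...,2]
    res={}
    p=cast(n,pts((h>98)&(h<128)&(s>100)),.106-dz); w=p-Cb; d=np.hypot(*w.T); res["fins"]=[]
    for a in(guess+45,guess-45):
        t=w@u(a); l=w@u(a+90); k=(abs(t)>.03)&(abs(t)<.073)&(abs(l)<.018)
        q=p[k]; m1,m2=q[t[k]>0].mean(0),q[t[k]<0].mean(0)
        res["fins"].append(((ang(m1-m2)-a+90)%180-90+guess).round(2))
    M=masks(H); p=cast(n,pts(M["yel"]),.078-dz); w=p-Cb; t=w@u(guess); l=w@u(guess+90)
    k=(t>.03)&(t<.064)&(abs(l)<.015)
    if k.sum()>4: res["stripe_bearing"]=ang(w[k].mean(0)).round(2)
    p=cast(n,pts(M["red"]),.062); w=p-Cb; k=(w@u(9.5)>.108)&(w@u(9.5)<.14)&(abs(w@u(99.5))<.02)
    if k.sum(): res["key_bearing"]=ang(w[k].mean(0)).round(2); res["nred"]=int(k.sum())
    # deck edges: saturation step against the brown table
    deck=((h>105)&(h<140)&(s<70)&(v>110)).astype(np.uint8)
    q=cast(n,pts(deck),.06); w=q-Cb; ok=near(q,Cb,0,.19); m=np.zeros((480,640),np.uint8); uv=pts(deck)[ok]; m[uv[:,1],uv[:,0]]=255
    c=max(cv2.findContours(m,0,1)[0],key=cv2.contourArea)[:,0]; e=cast(n,c,.06)-Cb; res["edges"]=[]
    for a in(0,90,180,270):
        t=e@u(9.5+a); l=e@u(99.5+a); k=(abs(t-.13)<.012)&(abs(l)<.1)
        if k.sum()>8: res["edges"].append(((la(e[k])-9.5+45)%90-45+9.5).round(2)); res["edges"].append((t[k].mean()*1e3).round(1))
    return res
E
python3 - <<'E'
from h import *
print(precise("top",17,C)); print(precise("scene",17,np.array([.5748,.0132])))
E
```

```text
{'fins': [np.float64(17.01), np.float64(17.19)], 'stripe_bearing': np.float64(17.34), 'key_bearing': np.float64(9.51), 'nred': 6, 'edges': [np.float32(9.61), np.float64(123.8), np.float32(9.55), np.float64(126.1), np.float32(9.31), np.float64(126.5), np.float32(9.34), np.float64(125.0)]}
{'fins': [np.float64(17.2), np.float64(16.95)], 'stripe_bearing': np.float64(11.82), 'key_bearing': np.float64(8.02), 'nred': 17, 'edges': [np.float32(9.12), np.float64(121.9), np.float32(10.87), np.float64(125.8)]}
```

The measurements agree: notch at 17.1°, key at 9.5°. That leaves 7.6° of push, with the fin sitting 1.1° ahead of the commanded angle.

Run:
```python
from h import *
p,o=pose(61,.030,.17,270); r.goto(p,o); p[2]=.086; r.move_linear(p,v=.15)
for f,d in((61,.018),(57,.015),(53.4,.015)):
    p,o=pose(f,d,.086,270); r.move_linear(p,o,v=.04)
p,o=pose(53.4,.030,.086,270); r.move_linear(p,o,v=.1)
p[2]=.17; r.move_linear(p,v=.2); q=r.read_q()
r.move_joints([45,*q[1:]]); print(r.read_clock())
print(precise("top",10,C)); print(precise("scene",10,np.array([.5748,.0132])))
im=optics.camera("top")[150:220,255:345,::-1]; cv2.imwrite("pics/crop3.png",cv2.resize(im,None,fx=7,fy=7,interpolation=2))
```

```text
17.9667
{'fins': [np.float64(10.06), np.float64(10.23)], 'stripe_bearing': np.float64(10.39), 'key_bearing': np.float64(9.51), 'nred': 6, 'edges': [np.float32(9.57), np.float64(124.0), np.float32(9.48), np.float64(126.0), np.float32(9.31), np.float64(126.5), np.float32(9.11), np.float64(125.0)]}
{'fins': [np.float64(10.35), np.float64(9.63)], 'stripe_bearing': np.float64(4.45), 'key_bearing': np.float64(8.02), 'nred': 17, 'edges': [np.float32(9.16), np.float64(122.0), np.float32(9.81), np.float64(125.8)]}
```

View pics/crop3.png

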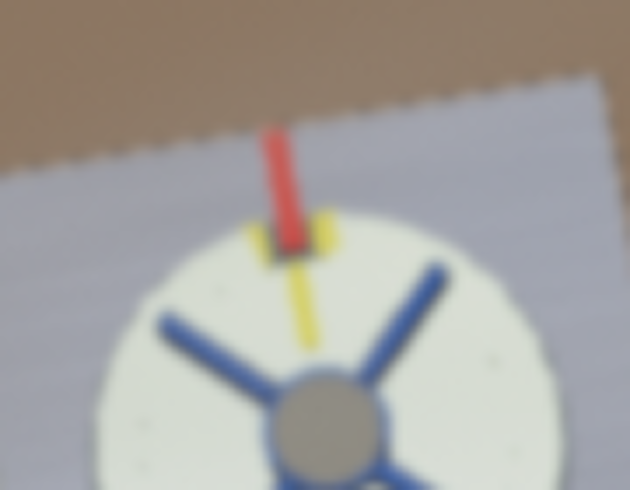

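The crop shows the red key centred in the yellow-edged notch at (293,240), and the error is about 0.6°. Next is pressing the hub.

Run:
```python
from h import *
r.goto([*C,.14],[180,0,55]); r.move_linear([*C,.112],v=.12); r.dwell(.2)
f0=np.array(r.read_wrist_force())
for z in np.arange(.108,.0939,-.001):
    r.move_linear([*C,z],v=.02); f=np.array(r.read_wrist_force())-f0; print(round(z,4),np.round(r.read_tool_pos()[2],4),np.round(f,1))
    if f[2]>25: break
r.dwell(.3); print(r.read_tool_pos(),np.array(r.read_wrist_force())-f0)
r.move_linear([*C,.19],v=.12); q=r.read_q(); r.move_joints([45,*q[1:]]); print(r.read_clock())
print(precise("top",10,C,.008))
a=optics.camera("top")[140:300,220:400,::-1]; b=optics.camera("scene")[180:340,210:410,::-1]
z=lambda i:cv2.resize(i,(400,340),interpolation=2)
cv2.imwrite("pics/fin.png",np.hstack([z(a),z(b)]))
```

```text
0.108 0.1079 [-0.2 -1.1  0. ]
0.107 0.107 [-0.2 -1.2 -0.7]
0.106 0.106 [ 0.4 -0.4  0.7]
0.105 0.1051 [-0.1  0.2  2.6]
0.104 0.104 [-0.6  1.1  3.6]
0.103 0.1029 [-0.4 -0.   3.2]
0.102 0.1019 [ 0.7 -1.   2.1]
0.101 0.1009 [-0.1  0.   1.8]
0.1 0.0999 [ 0.9 -0.3  1.9]
0.099 0.0989 [-0.3 -0.8  2.6]
0.098 0.098 [-1.6 -0.4  3.8]
0.097 0.0979 [-3.7 -0.3 12.7]
0.096 0.0977 [-6.4  0.4 20.7]
0.095 0.0976 [-9.9 -0.1 29.4]
[0.57367654 0.0123361  0.09759459] [-9.70803879  0.54555188 29.00933995]
26.925
{'fins': [np.float64(10.04), np.float64(10.1)], 'stripe_bearing': np.float64(10.27), 'key_bearing': np.float64(9.51), 'nred': 6, 'edges': [np.float32(9.62), np.float64(124.0), np.float32(9.48), np.float64(126.0), np.float32(9.31), np.float64(126.5), np.float32(9.31), np.float64(125.0)]}
```

View pics/fin.png

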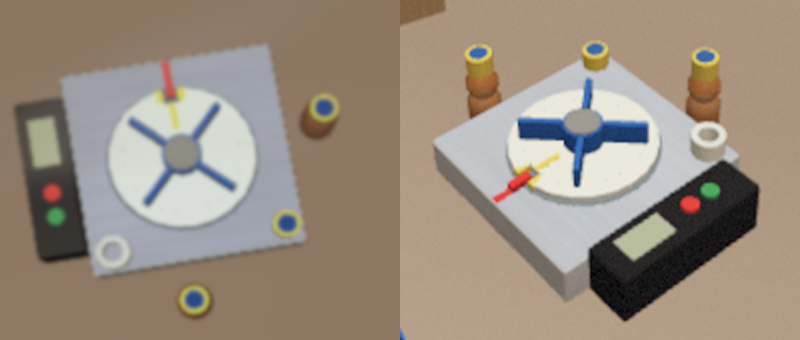

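The carousel went down the full 8 mm to a hard stop at z = 0.0978. Both views show the key sitting in the notch (top half near (170,97), scene half near (522,180)), everything else in place and the arm clear.

```bash
python3 -c "
from bench import sign_off
print(sign_off())"
```

```text
the job is handed in; nothing more can be done
None
```

The carousel is turned so the notch sits over the key (within about 0.6°), pressed fully home by 8 mm, and the job was handed in at about 27 s with the arm clear and nothing else seen to have moved.

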